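# Sweep the leftover craft pieces off the board into the open bin

## Task

Clear the craft board: use the fingertips to sweep the three loose flat wooden pieces (the round branch slice, the ring and the oblong toggle) across the board and over its side edge, so that they drop into the open bin beside it, not onto the lidded box on the other side. Only push them along the board, do not pick them up, and leave the jar, the thread spool and the cup standing where they are.

Things in the scene. Friction and masses are not known exactly. Their poses are not given: they have to be found in the camera images.
- board: Thick rectangular wooden craft board lying on the table, fixed and rigid: 380 mm along its own x, 280 mm along its own y, 45 mm thick. Origin at the centre of its underside (on the table), z up. It may stand turned by up to 0.2 rad. Its top is flat, without a rim, 45 mm above the table. Its two long edges (at own y = +140 mm and -140 mm) have the open bin on one side and the lidded box on the other; which is on which side changes.
- bin: Shallow open white plastic bin, fixed to the table, 300 mm along its own x (parallel to the board's x), 120 mm along its own y, 41 mm high, walls 4 mm, floor about 4 mm thick, no lid. It stands against one long edge of the board (1 mm gap, centred along it, 201 mm from the board's centre), its rim 4 mm lower than the board's top. Origin at the centre of its underside, z up.
- closed_box: White plastic box of the bin's outer size (300 x 120 x 41 mm, plus a 2 mm raised panel on top) but shut by a fixed lid with a small grey latch at each short end; fixed against the board's other long edge, 201 mm from the board's centre. Pieces do not go here. Origin at the centre of its underside.
- slice: Loose slice of a branch: a solid round wooden disc, 44 mm diameter, 14 mm thick, dark bark rim and pale face, about 30 g, lying flat on the board. Origin at its centre (7 mm above the board's top).
- hoop_center (a point): Centre (at mid-thickness) of the hoop, a loose plain wooden ring lying flat on the board: 52 mm outer diameter, 28 mm hole, 14 mm thick, about 30 g.
- hoop: The same wooden ring; origin at the centre of its underside.
- toggle: Loose oblong wooden toggle button lying flat on the board, with rounded ends: 50 mm along its own x, 20 mm wide along its own y, 14 mm thick, two small dark dots on top, about 25 g, any yaw. Origin at its centre.
- jar: Bystander: small lidded glass jar, 44 mm diameter, 50 mm tall, standing on the board's strip nearest the robot. Origin at the centre of its underside.
- spool: Bystander: wooden thread spool wound with grey thread, 36 mm diameter, 42 mm tall, standing on the board's far strip. Origin at the centre of its underside.
- cup: Bystander: small white ceramic cup without a handle, 48 mm diameter at the rim, 42 mm tall, standing on the board's far strip. Origin at the centre of its underside.

How it is judged:
By the outcome, as a careful person would: the job done as asked, in the order asked, and still so for the second after the job is handed in, with the robot touching nothing.
It also fails if it takes over 58 s, if anything falls off the work surface, if the arm or the gripper's body presses on something with over 40 N, if the wrist force passes 120 N, or if a joint passes its speed limit or range.

## Robot

A 7-joint arm with a two-finger parallel gripper is mounted at the origin on the work surface. World frame = base frame: x ahead of the robot, y to its left, z up, the work surface at z = 0. Lengths are in m, angles in rad, forces in N, time in s.
With the tool pointing down it reaches from about 0.4 to 0.875 m from the base axis. Payload 19.3 kg.
Tool frame: the origin (TCP) lies at the very end of the fingers, on their centre line; the grasp point (between the pads) lies env.pinch_z behind it (env.pinch_z is the distance from the TCP to the grasp point, in m); z points along the fingers, x is the direction in which the jaws open and shut, and the axes are right-handed (so a half turn about z gives the same grasp; the last joint's range is limited). The gripper opens to 85 mm and grips with 20 to 120 N. Pads are 22 mm wide; open, the fingers measure 114 mm over their backs; the gripper's body (76 mm by 85 mm) begins 54 mm behind the grasp point. The pads swing forward as they close: fully open they stand 13 mm farther back than shut.
Start: joints at [-1.318, 0.521, -0.036, 1.599, 0.021, 1.021, -0.113], TCP at [0.198, 0.593, 0.231] pointing down, gripper open.
Joint ranges: [-2.91, 2.91], [-0.3, 2.13], [-1.5, 1.42], [0.17, 2.43], [-1.26, 4.41], [0.16, 1.93], [-2.52, 2.52]. Speed limits (rad/s): [1.89, 1.89, 2.39, 2.39, 3.01, 3.01, 3.01].

## Interface

Orientations are given as a unit quaternion [x, y, z, w].
In Python, from plant import env, imaging, order, models gives the robot as it stands.
- The arm moves only by the shell command python3 -m creep 'ROWS'. ROWS is JSON, a list that holds one entry, the list of rows, each a list of 5 numbers: the gripper command: -1 is fully open, 1 is shut, values between are in proportion, then the shift along the world's x, y, z as a fraction of full scale, then the turn about the world's z as a fraction of full scale. In form: [[[gripper, tx, ty, tz, turn], ...]]. A call has 1 to 8 rows; each row is the pose to reach, as a shift and turn from the pose measured when the call began; what a row does not reach only later rows make up. Full scale, the value 1, is 0.4 m for a shift and 0.5 rad for a turn. A row lasts 1/12 s, in which the tool goes at most 41.7 mm and 7.16 degrees, less where a joint would pass 70% of its speed; a pose out of reach is approached as far as the arm can. A call with a number of a shift or a turn outside -1 to 1 is refused whole. A call with a gripper value outside its range is refused whole. The fingers move at their own pace and stop on an object; the grip force is fixed at half the most. Time passes only in rows, so rows that repeat a pose let the fingers close. It gives the time, the measured TCP pose, the force and the opening at its end, in the units of the state.
- env.get_obs(): the state, without advancing time (a new reading comes with each control period).
- imaging.capture(name): name is "scene" or "top"; returns the picture (400x640x3 uint8, red, green, blue); there is no depth.
- imaging.calibration(name): a dict with "fx", "fy", "cx", "cy" (pixels), "k1" (the pictures are not rectified: a ray, as slopes to the right and down, at radius r is drawn at 1 + k1 r^2 times it, then the intrinsics apply), "position" and "rotation" of the camera in the world. Camera axes: x right, y down, z forward; pixel columns grow to the right and rows downward; lengths in m; the calibration is good to about 2 mm. A picture is of the moment at which its call begins. calibration takes no time and is no camera call.
- order.sign_off(): hands the job in, once; it reports no verdict.
Trained networks look in the newest picture that a camera, given by its name, has taken for a name from the list of things; names that differ only in an ending like _2 or _b are one class to them, and where a whole thing is asked for, a point or a joint stands for the part that bears it (a point fixed in the world has none). Each returns a list of dicts, best first, with "confidence" (0 to 1); they miss things now and then, are a little off and sometimes report something else, mostly with a low value. They report only what shows in the picture. A call takes as long as a camera call.
- models.search_frame(camera, query): "xyz" ([x, y, z] in m, in world coordinates, good to about 4 mm: the middle of the surface that is visible of it).
- models.cut_out(camera, query): "pixels" (400x640 bool, what is visible of it).
- models.landmark_of(camera, query): "xyz" ([x, y, z] in m, in world coordinates, good to about 4 mm: a listed point, or the origin of a listed thing).
The state is a dict: "clock": time; "joint_positions": joint angles; "joint_vel": joint speeds; "tau": joint torques, N m; "tool_pos": TCP position; "ee_rot": TCP orientation; "force": force on the tool from outside, world axes, zero at the start; "torque": the same for the moment, N m; "grip_width": opening from 0.0 (shut) to 1.0 (fully open).
Only numpy, scipy, OpenCV 4.12 (cv2) and the standard library are available. Lean on these libraries where they do the work, as an engineer would, in place of code of your own. Each camera call takes 0.05 s, during which the arm holds its last target.

## Working session

There is one attempt and no reset: what is moved stays moved. The work goes in short steps, Python scripts to look and compute and a shell command to move; the robot and the scene stay as the last step left them, time stands still between calls to the robot, and variables do not carry over. Pictures are saved under pics/ and viewed, and the job is handed in when it is done.

```bash
mkdir -p pics; ls; cat > h.py <<'E'
from plant import env, imaging, order, models
import numpy as np, cv2
def cap(name,fn):
    im=imaging.capture(name); cv2.imwrite('pics/'+fn,im[:,:,::-1].copy()); return im
E
python3 - <<'E'
from h import *
o=env.get_obs(); print({k:np.round(v,3) for k,v in o.items()}, env.pinch_z)
for n in ["scene","top"]:
    cap(n,n+'0.png'); print(imaging.calibration(n))
for q in ["board","bin","closed_box","slice","hoop","hoop_center","toggle","jar","spool","cup"]:
    for c in ["top","scene"]:
        r=models.landmark_of(c,q); print(q,c,[(np.round(d["xyz"],3).tolist(),round(d["confidence"],2)) for d in r[:2]])
print(env.get_obs()["clock"])
E
```

```text
pics
{'clock': np.float64(0.0), 'joint_positions': array([-1.318,  0.522, -0.036,  1.6  ,  0.021,  1.021, -0.113]), 'joint_vel': array([-0.   ,  0.   ,  0.001,  0.001,  0.002, -0.002, -0.001]), 'tau': array([ 1.0000e-03, -9.2710e+01,  1.9800e+00, -3.6992e+01,  1.8000e-02,
        8.0000e-03, -0.0000e+00]), 'tool_pos': array([0.198, 0.592, 0.231]), 'ee_rot': array([ 0.812,  0.584, -0.   ,  0.   ]), 'force': array([ 0.161,  0.182, -0.751]), 'torque': array([-0.015,  0.009,  0.012]), 'grip_width': np.float64(1.003)} 0.0187
{'fx': 435.629755990012, 'fy': 435.629755990012, 'cx': 314.49399988565267, 'cy': 196.33963306292506, 'k1': -0.12250416463546723, 'position': array([1.12284181, 0.22218798, 0.4718801 ]), 'rotation': array([ 0.51510667,  0.72182918, -0.37194204, -0.27438454])}
{'fx': 386.2946976310316, 'fy': 386.2946976310316, 'cx': 316.902662257141, 'cy': 200.88353520669364, 'k1': 0.02479833373998431, 'position': array([0.50766222, 0.01820179, 0.72873061]), 'rotation': array([-0.70232808,  0.71068557, -0.01793774,  0.0365995 ])}
board top [([0.581, 0.04, 0.002], 0.61)]
board scene [([0
[... 329 characters left out ...]
top [([0.657, 0.019, 0.04], 0.71), ([0.724, -0.042, 0.042], 0.7)]
hoop scene [([0.653, 0.022, 0.043], 0.68), ([0.578, -0.16, -0.003], 0.51)]
hoop_center top [([0.652, 0.02, 0.052], 0.6)]
hoop_center scene [([0.653, 0.02, 0.05], 0.97), ([0.733, -0.042, 0.043], 0.34)]
toggle top [([0.506, 0.061, 0.056], 0.65), ([0.57, -0.154, -0.002], 0.37)]
toggle scene [([0.514, 0.056, 0.053], 0.83)]
jar top [([0.425, -0.03, 0.044], 0.78)]
jar scene [([0.424, -0.031, 0.042], 0.96)]
spool top [([0.722, -0.043, 0.047], 0.92)]
spool scene [([0.732, -0.04, 0.041], 0.68), ([0.583, 0.242, 0.002], 0.42)]
cup top [([0.73, 0.077, 0.047], 0.9), ([0.653, 0.02, 0.053], 0.6)]
cup scene [([0.735, 0.082, 0.045], 0.74)]
1.1
```

View pics/top0.png

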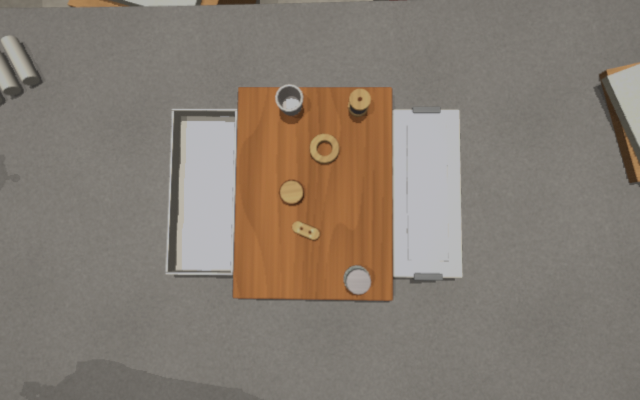

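View pics/scene0.png

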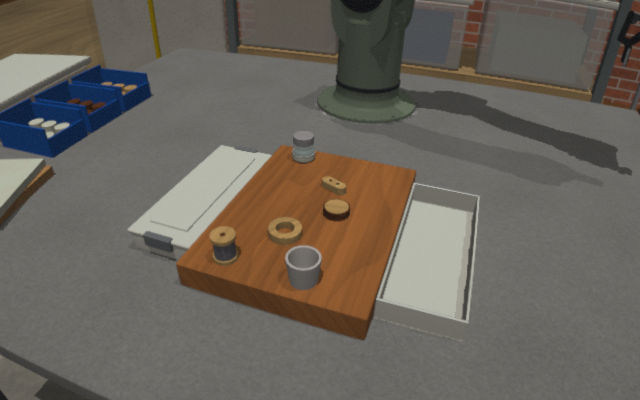

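Both views agree: the bin is on the +y side, with the slice at top px (291,192), the hoop at (324,149) and the toggle at (306,231). The jar, cup and spool are all clear of straight +y lanes. I'll push with nearly shut fingers, jaw axis along x, in the order slice, ring, toggle.

```bash
python3 -m creep '[[[0.67,0.06,-0.0875,0,-0.125],[0.67,0.12,-0.175,0,-0.25],[0.67,0.18,-0.26,0,-0.375],[0.67,0.24,-0.35,0,-0.5],[0.67,0.3,-0.44,0,-0.625],[0.67,0.36,-0.525,0,-0.75],[0.67,0.42,-0.61,0,-0.875],[0.67,0.475,-0.7,0,-1]]]'
```

```text
clock: 1.77
tool_pos: [0.3866, 0.3154, 0.2316]
ee_rot: [0.931, 0.364, 0.0, -0.0]
force: [1.4, 0.8, -0.3]
grip_width: 0.172
```

```bash
python3 - <<'E'
from h import *
for c in ["top","scene"]:
    cal=imaging.calibration(c)
    from scipy.spatial.transform import Rotation as R
    imaging.capture(c)
    for q in ["slice","hoop","toggle"]:
        r=models.cut_out(c,q)
        if not r: print(c,q,'none'); continue
        ys,xs=np.nonzero(r[0]["pixels"])
        p=np.c_[(xs-cal['cx'])/cal['fx'],(ys-cal['cy'])/cal['fy']]
        u=p.copy()
        for _ in range(10): u=p/(1+cal['k1']*(u**2).sum(1))[:,None]
        rot=cal['rotation']; M=R.from_quat(rot).as_matrix()
        d=np.c_[u,np.ones(len(u))]@M.T; P=cal['position']; X=P+d*((0.057-P[2])/d[:,2])[:,None]
        C=np.cov(X[:,:2].T); w,v=np.linalg.eigh(C)
        print(c,q,round(r[0]['confidence'],2),len(xs),X.mean(0).round(4),np.ptp(X,axis=0).round(3)[:2],'yaw',np.degrees(np.arctan2(v[1,1],v[0,1])).round(0),(4*np.sqrt(w)).round(3))
E
```

```text
top slice 0.84 496 [0.5767 0.081  0.057 ] [0.044 0.042] yaw -137.0 [0.043 0.045]
top hoop 0.98 534 [0.6533 0.0217 0.057 ] [0.05  0.049] yaw -164.0 [0.056 0.059]
top toggle 0.73 301 [0.5092 0.0568 0.057 ] [0.028 0.045] yaw 68.0 [0.023 0.051]
scene slice 0.93 533 [0.5822 0.0821 0.057 ] [0.062 0.046] yaw -168.0 [0.045 0.064]
scene hoop 0.97 678 [0.6587 0.0234 0.057 ] [0.061 0.056] yaw -151.0 [0.054 0.066]
scene toggle 0.66 314 [0.5153 0.058  0.057 ] [0.049 0.051] yaw 53.0 [0.036 0.062]
```

```bash
python3 -m creep '[[[0.67,0.06,-0.09,0,-0.125],[0.67,0.12,-0.18,0,-0.25],[0.67,0.18,-0.27,0,-0.375],[0.67,0.24,-0.36,0,-0.5],[0.67,0.3,-0.45,0,-0.625],[0.67,0.36,-0.54,0,-0.75],[0.67,0.42,-0.63,0,-0.875],[0.67,0.478,-0.713,0,-1]]]'
```

```text
clock: 2.83
tool_pos: [0.5719, 0.0393, 0.2312]
ee_rot: [0.992, 0.124, -0.0, -0.0]
force: [0.4, 0.1, 1.2]
grip_width: 0.162
```

```bash
python3 -m creep '[[[0.67,0.015,-0.028,-0.08,-0.2],[0.67,0.015,-0.028,-0.16,-0.35],[0.67,0.015,-0.028,-0.24,-0.5],[0.67,0.015,-0.028,-0.325,-0.5],[0.67,0.015,-0.028,-0.325,-0.5],[0.67,0.015,-0.028,-0.325,-0.5]]]'
python3 - <<'E'
from h import *
cap("scene","scene1.png")
E
```

```text
clock: 3.33
tool_pos: [0.5772, 0.0287, 0.1006]
ee_rot: [1.0, 0.0, -0.001, -0.0]
force: [0.4, -0.6, 1.2]
grip_width: 0.165
```

View pics/scene1.png

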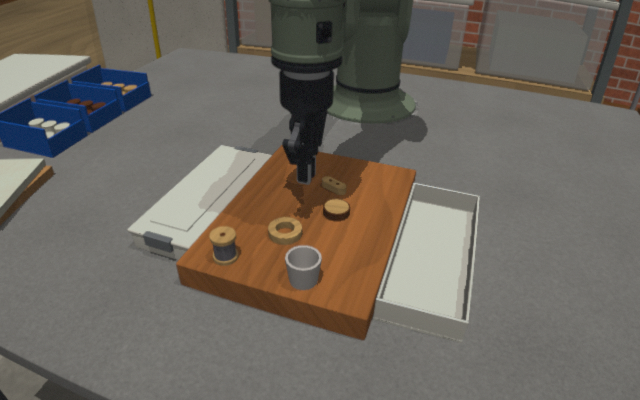

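The fingertips at px (305,180) hover on the box side of the slice at (336,209), in its lane with the jaws along x. I'll lower them to just above the board.

```bash
python3 -m creep '[[[0.67,0,0,-0.05,0],[0.67,0,0,-0.09,0],[0.67,0,0,-0.122,0],[0.67,0,0,-0.122,0],[0.67,0,0,-0.122,0]]]'
```

```text
clock: 3.8
tool_pos: [0.5788, 0.0286, 0.0545]
ee_rot: [1.0, 0.0, 0.0, -0.0]
force: [-0.8, 0.2, 1.3]
grip_width: 0.163
```

```bash
python3 -m creep '[[[0.67,0,0.02,-0.011,0],[0.67,0,0.045,-0.011,0],[0.67,0,0.07,-0.011,0],[0.67,0,0.095,-0.011,0],[0.67,0,0.12,-0.011,0],[0.67,0,0.145,-0.011,0],[0.67,0,0.17,-0.011,0],[0.67,0,0.195,-0.011,0]]]'
python3 - <<'E'
from h import *
cap("scene","scene2.png")
E
```

```text
clock: 4.47
tool_pos: [0.5788, 0.1078, 0.0501]
ee_rot: [1.0, 0.001, 0.0, -0.0]
force: [-0.7, -0.1, 0.6]
grip_width: 0.166
```

View pics/scene2.png

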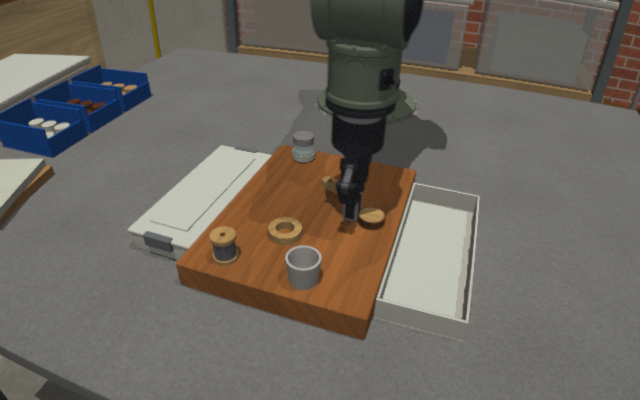

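The slice, now at px (371,218), is cradled ahead of the fingertips at (350,218) and moving straight at the bin. I'll carry on over the edge.

```bash
python3 -m creep '[[[0.67,0,0.025,0,0],[0.67,0,0.05,0,0],[0.67,0,0.075,0,0],[0.67,0,0.1,0,0],[0.67,0,0.125,0,0],[0.67,0,0.155,0,0],[0.67,0,0.185,0,0],[0.67,0,0.21,0,0]]]'
python3 - <<'E'
from h import *
cap("scene","scene3.png")
E
```

```text
clock: 5.18
tool_pos: [0.5786, 0.1959, 0.0499]
ee_rot: [1.0, 0.002, 0.0, -0.001]
force: [-0.6, 0.2, -0.2]
grip_width: 0.163
```

View pics/scene3.png

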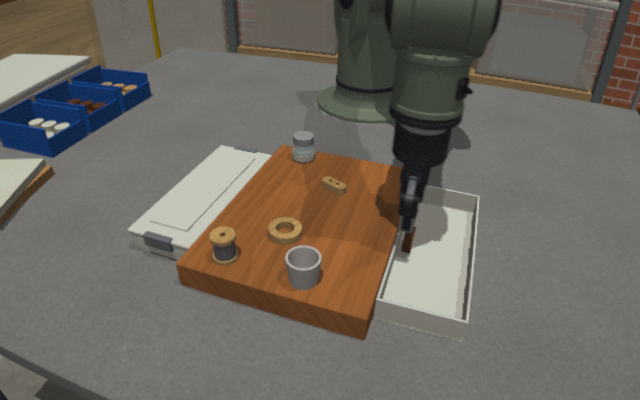

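The slice at px (408,238) is tipped on edge over the bin, either still falling or leaning. I'll lift, head for the ring's start point and look again.

```bash
python3 -m creep '[[[0.67,0,0,0.08,0],[0.67,0,0,0.16,0],[0.67,0,0,0.18,0],[0.67,0.03,-0.09,0.18,0],[0.67,0.06,-0.18,0.18,0],[0.67,0.09,-0.27,0.18,0],[0.67,0.12,-0.36,0.18,0],[0.67,0.15,-0.45,0.18,0]]]'
python3 - <<'E'
from h import *
cap("scene","scene4.png");cap("top","top4.png")
E
```

```text
clock: 5.9
tool_pos: [0.6387, 0.0163, 0.1218]
ee_rot: [1.0, 0.003, 0.0, -0.002]
force: [0.2, 0.7, 0.1]
grip_width: 0.167
```

View pics/scene4.png

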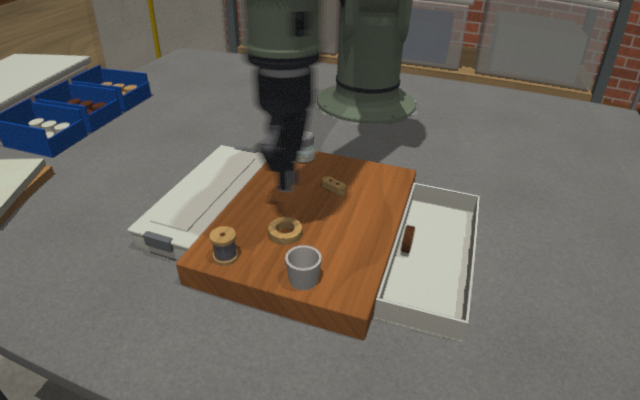

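View pics/top4.png

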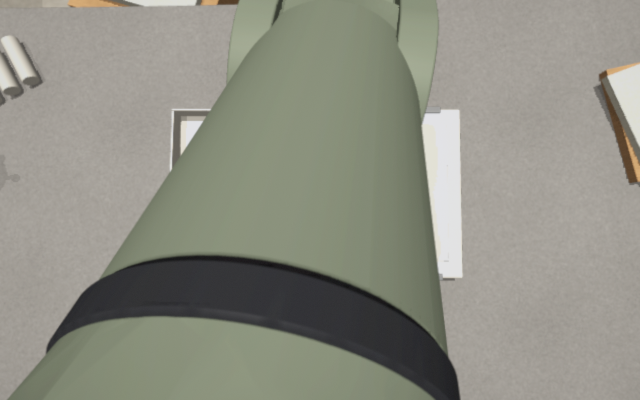

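The slice is in the bin at px (408,238), on edge against the near wall; I'll come back to it if it stays that way. Nothing else has moved. Next is the ring.

```bash
python3 -m creep '[[[0.67,0.02,-0.08,0,0],[0.67,0.038,-0.112,0,0],[0.67,0.038,-0.112,-0.03,0],[0.67,0.038,-0.112,-0.09,0],[0.67,0.038,-0.112,-0.14,0],[0.67,0.038,-0.112,-0.179,0],[0.67,0.038,-0.112,-0.179,0],[0.67,0.038,-0.112,-0.179,0]]]'
```

```text
clock: 6.67
tool_pos: [0.6543, -0.0344, 0.0501]
ee_rot: [1.0, -0.001, 0.0, 0.0]
force: [-0.3, 0.0, 0.6]
grip_width: 0.165
```

```bash
python3 -m creep '[[[0.67,0,0.03,0,0],[0.67,0,0.06,0,0],[0.67,0,0.09,0,0],[0.67,0,0.12,0,0],[0.67,0,0.16,0,0],[0.67,0,0.2,0,0],[0.67,0,0.24,0,0],[0.67,0,0.28,0,0]]]'
python3 - <<'E'
from h import *
cap("scene","scene5.png")
E
```

```text
clock: 7.33
tool_pos: [0.6543, 0.0799, 0.0505]
ee_rot: [1.0, -0.001, 0.001, 0.0]
force: [-0.1, -1.6, -0.7]
grip_width: 0.165
```

View pics/scene5.png

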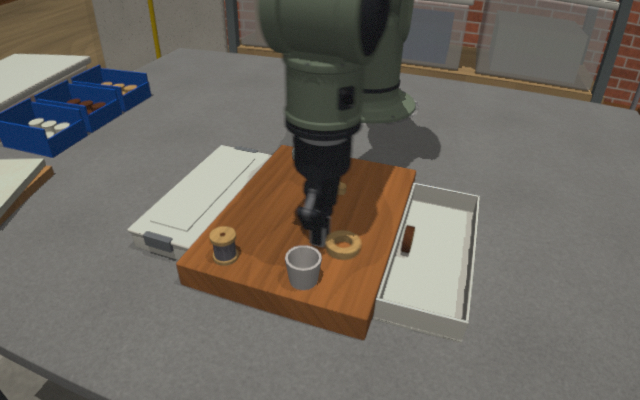

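The ring at px (343,245) is tracking straight and passing clear of the cup. I'll continue over the edge a little faster so that it drops flatter.

```bash
python3 -m creep '[[[0.67,0,0.04,0,0],[0.67,0,0.09,0,0],[0.67,0,0.14,0,0],[0.67,0,0.19,0,0],[0.67,0,0.24,0,0],[0.67,0,0.29,0,0],[0.67,0,0.3,0,0],[0.67,0,0.3,0.1,0]]]'
python3 - <<'E'
from h import *
cap("scene","scene6.png")
E
```

```text
clock: 8.05
tool_pos: [0.651, 0.2065, 0.0855]
ee_rot: [1.0, 0.002, -0.003, -0.0]
force: [-1.2, 0.1, -0.5]
grip_width: 0.163
```

View pics/scene6.png

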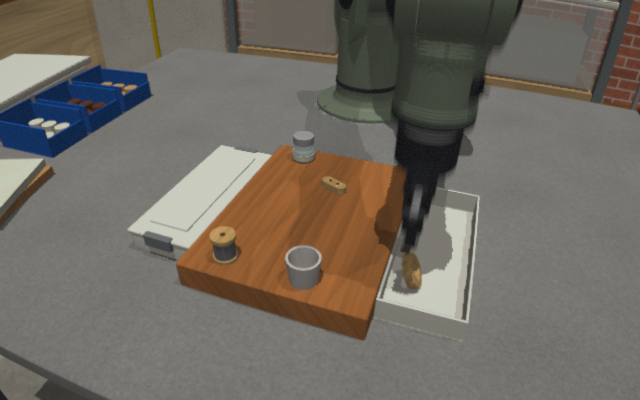

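```bash
python3 -m creep '[[[0.67,0,0,0.09,0],[0.67,-0.04,-0.06,0.09,0],[0.67,-0.09,-0.14,0.09,0],[0.67,-0.14,-0.22,0.09,0],[0.67,-0.19,-0.3,0.09,0],[0.67,-0.25,-0.38,0.09,0],[0.67,-0.3,-0.45,0.09,0],[0.67,-0.338,-0.51,0.09,0]]]'
python3 - <<'E'
from h import *
cap("scene","scene7.png")
E
```

```text
clock: 8.77
tool_pos: [0.5186, 0.0011, 0.133]
ee_rot: [1.0, 0.001, 0.002, -0.002]
force: [0.7, -0.6, -0.1]
grip_width: 0.167
```

View pics/scene7.png

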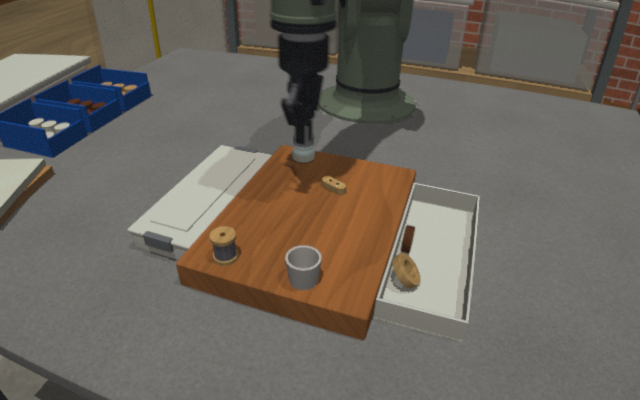

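The ring is in the bin at px (406,270), leaning on the near wall. The toggle at (333,185) hasn't moved. I'll lower behind it.

```bash
python3 -m creep '[[[0.67,-0.006,0,-0.04,0],[0.67,-0.006,0,-0.1,0],[0.67,-0.006,0,-0.15,0],[0.67,-0.006,0,-0.19,0],[0.67,-0.006,0,-0.206,0],[0.67,-0.006,0,-0.206,0],[0.67,-0.006,0,-0.206,0]]]'
python3 -m creep '[[[0.67,0,0.02,0,0],[0.67,0,0.045,0,0],[0.67,0,0.07,0,0],[0.67,0,0.095,0,0],[0.67,0,0.12,0,0],[0.67,0,0.145,0,0],[0.67,0,0.17,0,0]]]'
python3 - <<'E'
from h import *
im=cap("scene","scene8.png"); cv2.imwrite('pics/scene8z.png',cv2.resize(im[120:300,240:500,::-1],None,fx=3,fy=3))
E
```

```text
clock: 9.4
tool_pos: [0.5143, -0.0033, 0.0514]
ee_rot: [1.0, -0.001, 0.002, -0.001]
force: [0.4, -0.0, 0.6]
grip_width: 0.167
clock: 9.98
tool_pos: [0.5142, 0.066, 0.0514]
ee_rot: [1.0, -0.0, 0.002, -0.001]
force: [0.1, -0.2, 0.9]
grip_width: 0.164
```

View pics/scene8z.png

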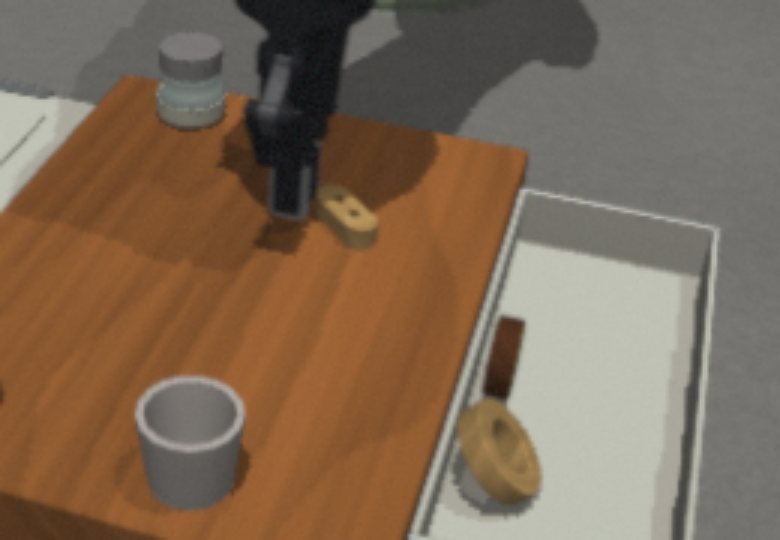

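```bash
cat >> h.py <<'E'
from scipy.spatial.transform import Rotation as R
def seg(c,q,z=0.057):
    cal=imaging.calibration(c); r=models.cut_out(c,q)
    for k in r[:2]:
        ys,xs=np.nonzero(k["pixels"])
        p=np.c_[(xs-cal['cx'])/cal['fx'],(ys-cal['cy'])/cal['fy']]; u=p.copy()
        for _ in range(10): u=p/(1+cal['k1']*(u**2).sum(1))[:,None]
        d=np.c_[u,np.ones(len(u))]@R.from_quat(cal['rotation']).as_matrix().T; P=cal['position']; X=P+d*((z-P[2])/d[:,2])[:,None]
        w,v=np.linalg.eigh(np.cov(X[:,:2].T))
        print(c,q,round(k['confidence'],2),X.mean(0).round(4),X.min(0).round(3)[:2],X.max(0).round(3)[:2],'yaw',np.degrees(np.arctan2(v[1,1],v[0,1])).round(0))
E
python3 - <<'E'
from h import *
seg("scene","toggle")
E
```

```text
scene toggle 0.82 [0.5247 0.0998 0.057 ] [0.495 0.078] [0.552 0.12 ] yaw -148.0
```

The toggle is turning to lie along the fingers, and its centre is at about x 0.519. I'll ease the tool slightly towards +x while pushing so that it stays centred.

```bash
python3 -m creep '[[[0.67,0.005,0.02,0,0],[0.67,0.01,0.04,0,0],[0.67,0.015,0.06,0,0],[0.67,0.018,0.08,0,0],[0.67,0.02,0.1,0,0],[0.67,0.02,0.115,0,0]]]'
python3 - <<'E'
from h import *
im=cap("scene","scene9.png"); cv2.imwrite('pics/scene9z.png',cv2.resize(im[120:300,240:500,::-1],None,fx=3,fy=3))
seg("scene","toggle")
E
```

```text
clock: 10.58
tool_pos: [0.5224, 0.1139, 0.0512]
ee_rot: [1.0, 0.001, 0.002, -0.001]
force: [-0.2, -0.1, 0.6]
grip_width: 0.165
scene toggle 0.71 [0.5401 0.1393 0.057 ] [0.506 0.125] [0.573 0.153] yaw -168.0
```

View pics/scene9z.png

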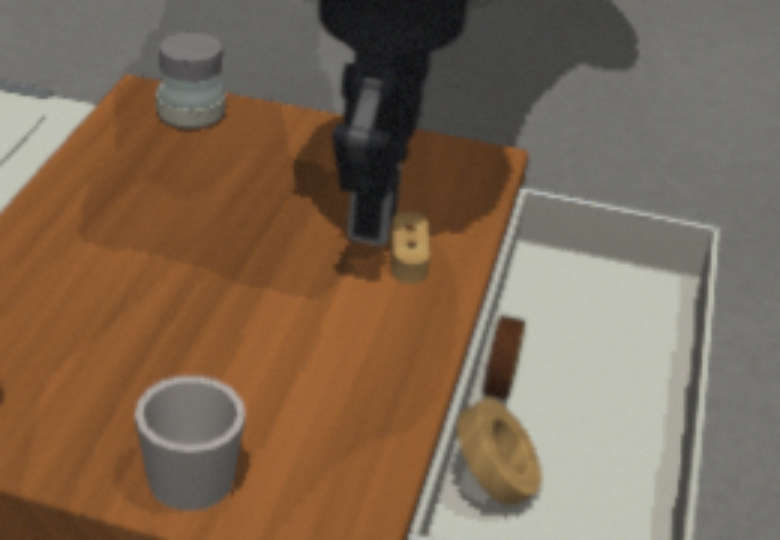

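The toggle at px ~(377,202) is nearly flat on the fingers, with its centre at about x 0.534. That lane would drop it close to the standing slice. I'll back off, re-centre, turn the face 15° and push slightly towards −x to clear the slice.

```bash
python3 -m creep '[[[0.67,0,-0.02,0,0],[0.67,0,-0.04,0,0],[0.67,0.02,-0.05,0,0.2],[0.67,0.037,-0.05,0,0.4],[0.67,0.037,-0.05,0,0.52],[0.67,0.037,-0.05,0,0.52]]]'
python3 -m creep '[[[0.67,-0.003,0.015,0,0],[0.67,-0.007,0.03,0,0],[0.67,-0.012,0.05,0,0],[0.67,-0.018,0.07,0,0],[0.67,-0.024,0.09,0,0],[0.67,-0.03,0.11,0,0]]]'
python3 - <<'E'
from h import *
im=cap("scene","scene10.png"); cv2.imwrite('pics/scene10z.png',cv2.resize(im[120:300,240:500,::-1],None,fx=3,fy=3))
seg("scene","toggle")
E
```

```text
clock: 11.18
tool_pos: [0.5372, 0.0923, 0.0512]
ee_rot: [0.991, 0.131, 0.002, -0.002]
force: [0.6, -0.4, -1.1]
grip_width: 0.162
clock: 11.68
tool_pos: [0.5247, 0.1376, 0.0512]
ee_rot: [0.991, 0.132, 0.002, -0.002]
force: [-1.0, -0.0, 0.0]
grip_width: 0.162
scene toggle 0.85 [0.5367 0.1628 0.057 ] [0.502 0.152] [0.565 0.175] yaw -170.0
scene toggle 0.52 [0.6567 0.0567 0.057 ] [ 0.405 -0.091] [0.813 0.189] yaw -173.0
```

View pics/scene10z.png

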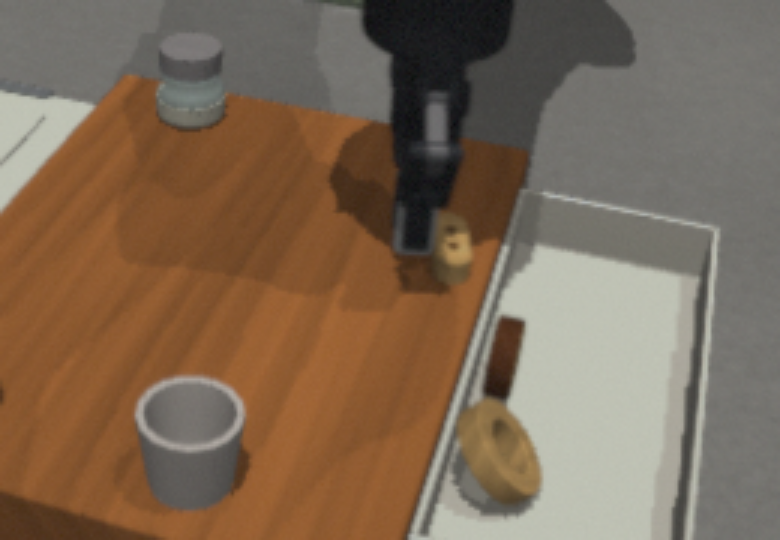

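```bash
python3 -m creep '[[[0.67,-0.006,0.03,0,0],[0.67,-0.014,0.07,0,0],[0.67,-0.022,0.11,0,0],[0.67,-0.03,0.15,0,0],[0.67,-0.033,0.168,0,0],[0.67,-0.033,0.168,0.05,0],[0.67,-0.033,0.168,0.15,0],[0.67,-0.033,0.168,0.2,0]]]'
python3 - <<'E'
from h import *
im=cap("scene","scene11.png"); cv2.imwrite('pics/scene11z.png',cv2.resize(im[120:350,240:500,::-1],None,fx=2.5,fy=2.5))
E
```

```text
clock: 12.45
tool_pos: [0.5121, 0.205, 0.1339]
ee_rot: [0.991, 0.132, 0.002, -0.002]
force: [1.4, 0.4, 1.1]
grip_width: 0.167
```

View pics/scene11z.png

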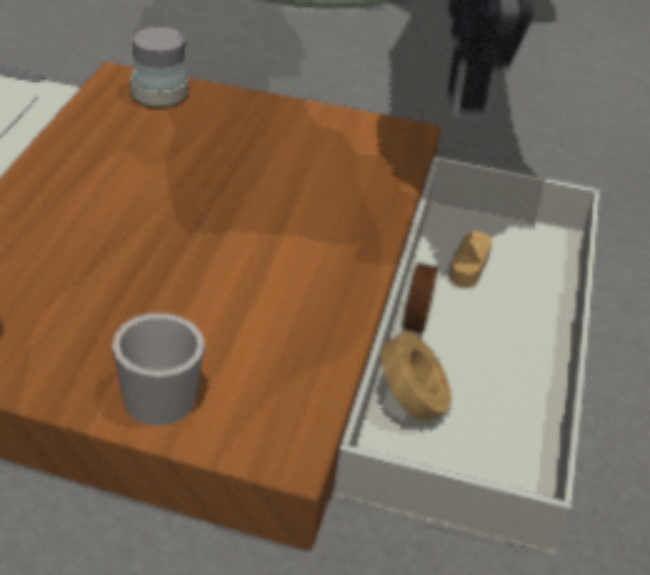

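All three pieces are in the bin, and the toggle lies at scene px ~(428,224). I'll move the arm clear and check from above.

```bash
python3 -m creep '[[[0.67,0,0,0.1,0],[0.67,-0.06,0.07,0.2,0],[0.67,-0.13,0.15,0.25,0],[0.67,-0.2,0.23,0.25,0],[0.67,-0.28,0.31,0.25,0],[0.67,-0.36,0.4,0.25,0],[0.67,-0.44,0.49,0.25,0],[0.67,-0.5,0.57,0.25,0]]]'
python3 -m creep '[[[0.67,-0.05,0.08,0,0],[0.67,-0.1,0.16,0,0],[0.67,-0.15,0.24,0,0],[0.67,-0.18,0.3,0,0],[0.67,-0.18,0.3,0,0]]]'
python3 - <<'E'
from h import *
im=cap("top","top12.png"); cv2.imwrite('pics/top12z.png',cv2.resize(im[60:320,150:480,::-1],None,fx=2.3,fy=2.3))
for q in ["slice","hoop","hoop_center","toggle","jar","spool","cup"]:
    r=models.landmark_of("top",q); print(q,[(np.round(d["xyz"],3).tolist(),round(d["confidence"],2)) for d in r[:2]])
im=cap("scene","scene12.png"); cv2.imwrite('pics/scene12z.png',cv2.resize(im[120:350,180:500,::-1],None,fx=2.5,fy=2.5))
for q in ["slice","hoop","hoop_center","toggle","jar","spool","cup"]:
    r=models.landmark_of("scene",q); print(q,[(np.round(d["xyz"],3).tolist(),round(d["confidence"],2)) for d in r[:2]])
E
```

```text
clock: 13.17
tool_pos: [0.333, 0.4085, 0.2367]
ee_rot: [0.991, 0.132, 0.004, -0.003]
force: [1.1, 0.4, -0.6]
grip_width: 0.169
clock: 13.58
tool_pos: [0.2573, 0.5327, 0.236]
ee_rot: [0.991, 0.135, 0.004, -0.003]
force: [0.6, -1.0, 0.7]
grip_width: 0.163
slice [([0.578, 0.2, 0.025], 0.54)]
hoop [([0.654, 0.198, 0.019], 0.9)]
hoop_center [([0.65, 0.209, 0.025], 0.69)]
toggle [([0.507, 0.232, 0.009], 0.69)]
jar [([0.426, -0.031, 0.045], 0.57)]
spool [([0.725, -0.041, 0.046], 0.92)]
cup [([0.73, 0.081, 0.046], 0.94), ([0.651, 0.21, 0.025], 0.36)]
slice [([0.582, 0.197, 0.028], 0.8)]
hoop [([0.649, 0.204, 0.021], 0.95)]
hoop_center [([0.649, 0.206, 0.027], 0.7)]
toggle [([0.425, -0.032, 0.043], 0.69), ([0.51, 0.228, 0.008], 0.48)]
jar [([0.422, -0.035, 0.042], 0.89), ([0.731, -0.036, 0.043], 0.68)]
spool [([0.734, -0.039, 0.042], 0.62)]
cup [([0.733, 0.08, 0.047], 0.76)]
```

View pics/top12z.png

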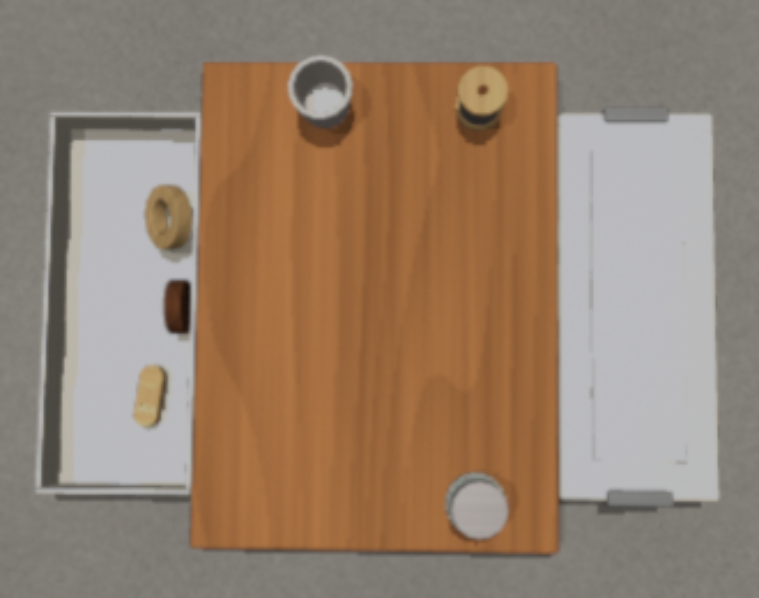

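View pics/scene12z.png

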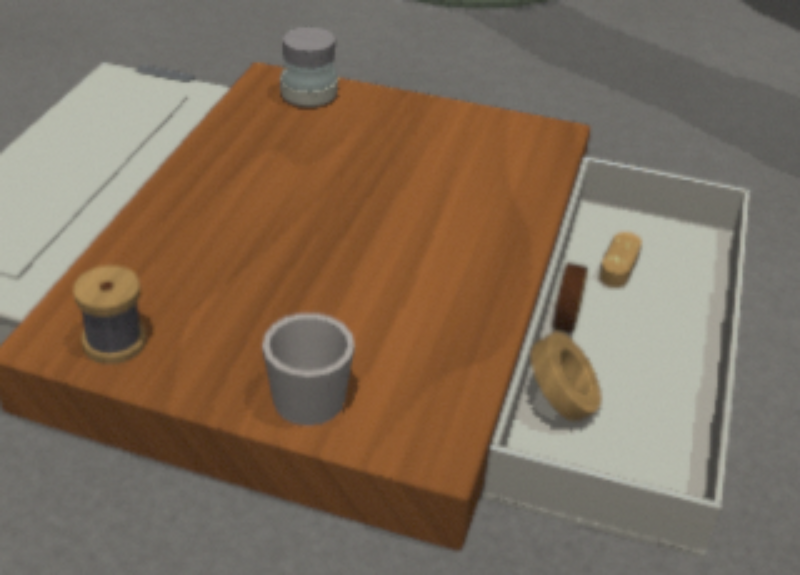

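```bash
python3 - <<'E'
from h import *
order.sign_off()
E
```

```text
the job is handed in; nothing more can be done
```

All three pieces were swept over the board's +y edge into the open bin, in the order slice, ring, toggle. I only pushed them, with nearly shut fingertips, and handed the job in at about 14 s on the robot's clock with the arm parked clear.

**Pieces:** the last pictures from both cameras show all three in the bin and nothing on the lidded box:

| Piece | Position (x, y), m | How it lies |
|---|---|---|
| Slice | (0.58, 0.20) | standing on edge against the wall nearest the board |
| Ring | (0.65, 0.21) | leaning on that same wall |
| Toggle | (0.51, 0.23) | down on the bin floor |

I left the slice and ring as they were. They were already inside the bin and had not moved since they dropped.

**Bystanders:** the jar, spool and cup were standing where they started, to within a few mm of measurement error. Force readings at the end of each move stayed under about 2 N.

**Disagreement:** in the last scene picture, the network's top answer for the toggle was at the jar's position. Its second answer, the top camera and the pictures themselves all put the toggle in the bin.

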